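# Sort the stripped handset parts at the repair bench

### The job

Sort the parts of the stripped handsets. The swollen battery is the dangerous one: before moving any other part, set it down gently in the steel safety tin, keeping it level and not letting it drop. Then lay the flat battery in the black cradle between its corner lips, put one camera module in each of the two cells of the white tray (either way round which), and the round loudspeaker in the round steel dish, every part right way up and flat on the floor of its place; do not disturb the flux bottle.

Things in the scene. Friction and masses are not known exactly. Their poses are not given: they have to be found in the camera images.
- swollen_pack: swollen battery pack, loose, about 50 g: 72 mm long (its x) by 40 mm wide (its y), straight sides 12 mm high, above them the top bulges to a silver pillow, 20 mm high in the middle. From above the silver bulge covers almost the whole top, with no black frame round it; the sides are black. Its origin is the centre of its underside, z up. All stands on a fixed silicone mat whose top is 3 mm above the bench.
- flat_pack: healthy battery pack, loose, about 50 g: flat-topped black slab with a paper band near its +x end and a flat pale label 46 x 32 mm framed in black, 72 mm (x) by 40 mm (y) by 12 mm high. Its origin is the centre of its underside, z up.
- camera_a: phone camera module, loose, about 20 g: dark square base 32 x 32 x 12 mm high, on it a round black lens 22 mm across and 6 mm high. Same as camera_b. Its origin is the centre of its underside, z up. Right way up is lens up.
- camera_b: the second camera module, same as camera_a. Its origin is the centre of its underside, z up.
- speaker: round loudspeaker, loose, about 30 g: steel disc 44 mm across, 14 mm high, pale cone in a black surround with a small dome (2 mm) on top. Its origin is the centre of its underside, z up.
- tin: steel safety tin, fixed, open on top: outside 112 x 112 mm, 30 mm high (the rolled rim reaches 33 mm), inside 106 x 106 mm, floor 3 mm above its origin; two dark hinge knuckles outside its +x wall. Its origin is the centre of its underside, z up.
- cradle: black battery cradle, fixed: base plate 106 mm (x) by 74 mm (y), the floor 4 mm above its origin. A lip 8 mm high above the floor closes each x end (94 mm between them); along the two long sides short lips stand only at the corners (62 mm between them in y), leaving a gap 58 mm long in the middle of each long side for the fingers. The battery lies in it with its length along the cradle's x, either way round. Its origin is the centre of its underside, z up.
- camera_tray: white plastic tray, fixed, 90 mm (x) by 112 mm (y), walls 3 mm thick and 12 mm high, floor 3 mm above its origin. One divider wall along x at y = 0 makes two cells, centred at y = +27 mm and y = -27 mm, each 84 mm (x) by 51 mm (y) inside. Its origin is the centre of its underside, z up.
- dish: round steel dish, fixed, 108 mm across outside, about 100 mm inside, 14 mm high, floor 3 mm above its origin, a dark disc in the middle of the floor. Its origin is the centre of its underside, z up.
- flux_bottle: bystander: small flux bottle with a yellow cap standing loose on the mat, 34 mm across, 85 mm high. Its origin is the centre of its underside, z up. Leave it alone. A screwdriver lies at the right edge of the mat and a steel mug stands beyond the mat; they are not needed.
Not all that is in view belongs to the job. Leave any red or yellow look-alike of the flat_pack alone.

How it is judged:
On the way:
1. the swollen battery lies flat in the tin, let go, while the other four parts still lie where they were (z of swollen_pack in the frame of tin between 0 and 0.007 m and angle between swollen_pack's own z axis and vertical below 0.15 rad and linear speed of swollen_pack below 0.02 m/s and x of swollen_pack in the frame of tin between -0.036 and 0.036 m and y of swollen_pack in the frame of tin between -0.036 and 0.036 m and contact force between the fingers and swollen_pack below 0.05 N and distance of each of flat_pack, camera_a, camera_b, speaker from where it was at the start of the episode below 0.03 m), for 0.2 s.
At the end, for the whole second after the job is handed in: Swollen pack in tin, flat pack in cradle (centre within 14 mm in x and y, lengthwise within 0.35 rad), a camera in each tray cell, speaker in dish; each right way up (tilt under 0.15 rad), on the floor within 4 mm, at rest; flux bottle upright within 30 mm of its place (z of swollen_pack in the frame of tin between 0 and 0.007 m and angle between each of swollen_pack, flat_pack, camera_a, camera_b, speaker, flux_bottle's own z axis and vertical below 0.15 rad and linear speed of each of swollen_pack, flat_pack, camera_a, camera_b, speaker below 0.02 m/s and x of swollen_pack in the frame of tin between -0.036 and 0.036 m and y of swollen_pack in the frame of tin between -0.036 and 0.036 m and z of flat_pack in the frame of cradle between 0.001 and 0.008 m and x of flat_pack in the frame of cradle between -0.014 and 0.014 m and y of flat_pack in the frame of cradle between -0.014 and 0.014 m and angle between the x axis of flat_pack and the x axis of cradle, either way round below 0.35 rad and z of camera_a in the frame of camera_tray between 0 and 0.007 m and z of camera_b in the frame of camera_tray between 0 and 0.007 m and ((x of camera_a in the frame of camera_tray between -0.033 and 0.033 m and y of camera_a in the frame of camera_tray between 0.012 and 0.044 m and x of camera_b in the frame of camera_tray between -0.033 and 0.033 m and y of camera_b in the frame of camera_tray between -0.044 and -0.012 m) or (x of camera_a in the frame of camera_tray between -0.033 and 0.033 m and y of camera_a in the frame of camera_tray between -0.044 and -0.012 m and x of camera_b in the frame of camera_tray between -0.033 and 0.033 m and y of camera_b in the frame of camera_tray between 0.012 and 0.044 m)) and z of speaker in the frame of dish between 0 and 0.007 m and horizontal distance between speaker and dish below 0.032 m and distance of flux_bottle from where it was at the start of the episode below 0.03 m); the robot touches nothing.
It fails at once if the swollen battery is tipped by more than 0.6 rad (angle between swollen_pack's own z axis and vertical above 0.6 rad).
It fails at once if the swollen battery falls or is thrown: faster than 0.6 m/s while the fingers do not hold it (linear speed of swollen_pack above 0.6 m/s and contact force between the fingers and swollen_pack below 0.05 N).
It fails at once if the flux bottle is knocked over (angle between flux_bottle's own z axis and vertical above 0.6 rad).
It also fails if it takes over 99 s, if anything falls off the work surface, if the arm or the gripper's body presses on something with over 40 N, if the wrist force passes 120 N, or if a joint passes its speed limit or range.

### The arm

A 6-joint arm with a two-finger parallel gripper is mounted at the origin on the work surface. World frame = base frame: x ahead of the robot, y to its left, z up, the work surface at z = 0. Lengths are in m, angles in rad, forces in N, time in s.
With the tool pointing down it reaches from about 0.375 to 0.975 m from the base axis. Payload 3.8 kg.
Tool frame: the origin (TCP) lies midway between the tips of the shut fingers; the grasp point (between the pads) lies 19 mm behind it; z points along the fingers, y is the line along which they close (so a half turn about z gives the same grasp; the last joint's range is limited). The gripper opens to 85 mm and grips with 20 to 120 N. Pads are 22 mm wide; open, the fingers measure 114 mm over their backs; the gripper's body (76 mm by 85 mm) begins 54 mm behind the grasp point. The pads swing forward as they close: fully open they stand 13 mm farther back than shut.
Start: joints at [1.11, 0.264, 1.604, -0, 1.274, -0.037], TCP at [0.278, 0.615, 0.231] pointing down, gripper open.
Joint ranges: [-2.63, 2.63], [-0.94, 2.18], [0.31, 2.57], [-1.31, 4.45], [0, 2.66], [-2.55, 2.55]. Speed limits (rad/s): [2.57, 2.57, 3.14, 3.14, 3.14, 3.14].

### API

Orientations are given as a rotation vector (axis times angle).
In Python, from workcell import bot gives the robot as it stands.
- The arm moves only by the tool jog_arm, never from a script. Its argument "motion" is a list of rows, each a list of 5 numbers: the opening, from -1 (shut) to 1 (fully open), then the shift along the tool's x, y, z in mm, then the turn about the tool's z in degrees. In form: [[claw, x, y, z, twist], ...]. A call has 1 to 10 rows; each row shifts and turns the commanded pose from where the row before left it, along the tool's axes as they then stand; what a row does not reach is not made up. A row lasts 1/12 s, in which the tool goes at most 41.7 mm and 7.16 degrees, less where a joint would pass 70% of its speed; a pose out of reach is approached as far as the arm can. A call with a gripper value outside its range is refused whole. The fingers move at their own pace and stop on an object; "force" is the grip in N (left out, the last holds). Time passes only in rows, so rows that do not move let the fingers close. It gives the time, the measured TCP pose, the force, the opening and the grip force at its end, in the units of the state.
- bot.read_state(): the state, without advancing time (a new reading comes with each control period).
- bot.read_camera(name): name is "scene" or "top" or "wrist"; returns (picture, depth): 400x640x3 uint8, red, green, blue; 400x640 float32, m along the optical axis (not along the pixel's ray), 0 where there is no reading.
- bot.get_calibration(name): a dict with "vfov" (degrees; the focal length in pixels is half the picture's height over the tangent of half this angle, whatever the lens; pixels are square), "cx", "cy" (the principal point, pixels), "rvec" (rotation vector, rad) and "tvec" (3), from world to camera coordinates, as OpenCV has them; the wrist camera has in their place "tool_from_camera" (4x4, takes a point from camera to tool coordinates, whose origin is the TCP and whose axes are the flange's). Camera axes: x right, y down, z forward; pixel columns grow to the right and rows downward; lengths in m; the calibration is good to about 2 mm. A picture is of the moment at which its call begins: read the wrist's pose just before it. get_calibration takes no time and is no camera call.
- bot.finish_job(): hands the job in; it is judged then, once.
The state is a dict: "time": time; "q": joint angles; "joint_vel": joint speeds; "joint_torque": joint torques, N m; "tool_pos": TCP position; "tcp_rot": TCP orientation; "wrist_force": force on the tool from outside, world axes, zero at the start; "torque": the same for the moment, N m; "width": opening from 0.0 (shut) to 1.0 (fully open); "grip_force": force on a finger pad.
Only numpy, scipy, OpenCV 4.12 (cv2) and the standard library are available. Lean on these libraries where they do the work, as an engineer would, in place of code of your own. Each camera call takes 0.05 s, during which the arm holds its last target. There are 200 camera calls.

## Working session

There is one attempt and no reset: what is moved stays moved. The work goes in short steps, Python scripts to look and compute and a tool call to move; the robot and the scene stay as the last step left them, time stands still between calls to the robot, and variables do not carry over. Pictures are saved under pics/ and viewed, at most 14 in all, crops included, and the job is handed in when it is done.

Besides the shell and the picture viewer there is one more tool, called after "Emit:" by a JSON object that holds its "fn" and its "kwargs". jog_arm: Moves the arm, as the interface text tells. Its arguments: {"type":"object","properties":{"motion":{"type":"array"},"force":{"type":"number"}},"required":["motion"]}

```bash
mkdir -p pics; cat > h.py <<'E'
import numpy as np, cv2
from workcell import bot
def K(c,h=400):
    f=h/2/np.tan(np.radians(c['vfov'])/2); return f,c['cx'],c['cy']
def pose(name,st=None):
    c=bot.get_calibration(name)
    if name!='wrist':
        R=cv2.Rodrigues(np.array(c['rvec'],float))[0]; t=np.array(c['tvec'],float); return c,R.T,-R.T@t
    st=st or bot.read_state()
    T=np.array(c['tool_from_camera']); R=cv2.Rodrigues(np.array(st['tcp_rot'],float))[0]
    return c,R@T[:3,:3],R@T[:3,3]+np.array(st['tool_pos'])
def ray(P,u,v,z):
    c,R,o=P; f,cx,cy=K(c); d=R@np.array([(u-cx)/f,(v-cy)/f,1]); return o+d*(z-o[2])/d[2]
def cloud(P,dep):
    c,R,o=P; f,cx,cy=K(c); v,u=np.mgrid[:400,:640]
    return (np.stack([(u-cx)/f*dep,(v-cy)/f*dep,dep],-1)@R.T)+o
def shot(name,fn):
    st=bot.read_state(); P=pose(name,st); im,d=bot.read_camera(name)
    cv2.imwrite('pics/'+fn+'.png',im[:,:,::-1]); np.savez('pics/'+fn,im=im,d=d,R=P[1],o=P[2]); return P,im,d
E
python3 - <<'E'
from h import *
for n in('top','scene'):
    P,im,d=shot(n,n+'0'); print(n,P[0],P[2],(d>0).mean())
s=bot.read_state(); print(s['time'],s['tool_pos'],s['tcp_rot'],s['width']); print(bot.get_calibration('wrist'))
E
```

```text
top {'vfov': 56.76448452219225, 'cx': 325.87890925483043, 'cy': 191.25179176736947, 'rvec': array([ 2.05632285, -2.16187685,  0.24479952]), 'tvec': array([-0.07977299,  0.43442095,  1.09515498])} [ 0.18044163 -0.08284632  1.16405628] 0.99595703125
scene {'vfov': 42.02549278785429, 'cx': 325.2777991824292, 'cy': 199.58115843876843, 'rvec': array([ 0.7323581 ,  2.72704238, -0.89914318]), 'tvec': array([ 0.42033661, -0.09444402,  1.72578728])} [0.93859588 0.73396875 1.32070888] 0.99590234375
0.1 [0.27728354 0.61469178 0.23002597] [-0.66064113 -3.07082453  0.00323821] 0.9931715377910402
{'vfov': 59.620238792990136, 'cx': 320.4510548037003, 'cy': 200.08321174131132, 'tool_from_camera': array([[ 2.32872472e-04, -9.49517506e-01, -3.13713964e-01,
         8.15009442e-02],
       [ 9.99999935e-01,  1.35300705e-04,  3.32793822e-04,
         5.76843310e-04],
       [-2.73547840e-04, -3.13714021e-01,  9.49517476e-01,
        -1.41772754e-01],
       [ 0.00000000e+00,  0.00000000e+00,  0.00000000e+00,
         1.00000000e+00]])}
```

View pics/top0.png

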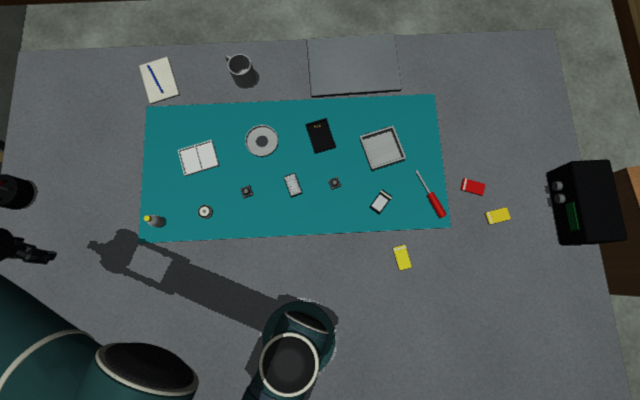

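View pics/scene0.png

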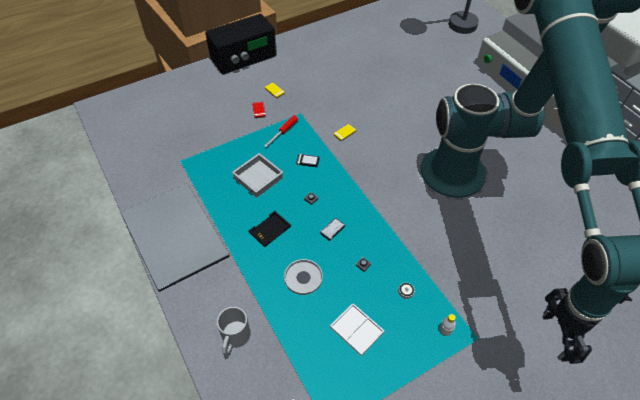

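The top view shows two battery candidates, at (292,184) and (381,201). The red and yellow packs at (473,187), (498,215) and (402,257) are decoys. Other positions in this view:
- Tin: (382,148)
- Cradle: (320,135)
- Dish: (262,140)
- Tray: (198,157)
- Cameras: (247,191) and (335,183)
- Speaker: (205,212)
- Flux bottle: (153,221)

Next I'll check both batteries in one crop and measure them.

```bash
python3 - <<'E'
from h import *
a=np.load('pics/top0.npz'); im=a['im']; P=(bot.get_calibration('top'),a['R'],a['o'])
for n,u,v,z in [('A',292,184,.02),('B',381,201,.02),('tin',382,148,.03),('cradle',320,135,.01),('dish',262,140,.01),('tray',198,157,.01),('cam1',247,191,.018),('cam2',335,183,.018),('spk',205,212,.017),('flux',153,221,.04)]:
    p=ray(P,u,v,z); print(n,p.round(3),'depth z',cloud(P,a['d'])[v,u].round(3))
b=np.load('pics/scene0.npz')['im']
c=[cv2.resize(im[165:220,270:325],(390,390),interpolation=cv2.INTER_CUBIC),cv2.resize(im[175:230,355:410],(390,390),interpolation=cv2.INTER_CUBIC)]
c2=[cv2.resize(b[210:250,310:356],(390,200)),cv2.resize(b[142:182,286:332],(390,200))]
cv2.imwrite('pics/crop1.png',np.vstack([np.hstack(c),np.hstack(c2)])[:,:,::-1])
E
```

```text
A [0.465 0.005 0.02 ] depth z [0.464 0.004 0.025]
B [ 0.396 -0.274  0.02 ] depth z [ 0.398 -0.275  0.013]
tin [ 0.568 -0.29   0.03 ] depth z [ 0.577 -0.295  0.003]
cradle [ 0.63  -0.092  0.01 ] depth z [ 0.63  -0.092  0.009]
dish [0.622 0.099 0.01 ] depth z [0.622 0.1   0.009]
tray [0.573 0.308 0.01 ] depth z [0.574 0.309 0.009]
cam1 [0.45  0.148 0.018] depth z [0.449 0.147 0.021]
cam2 [ 0.462 -0.132  0.018] depth z [ 0.462 -0.132  0.02 ]
spk [0.389 0.279 0.017] depth z [0.389 0.28  0.016]
flux [0.365 0.43  0.04 ] depth z [0.361 0.418 0.065]
```

View pics/crop1.png

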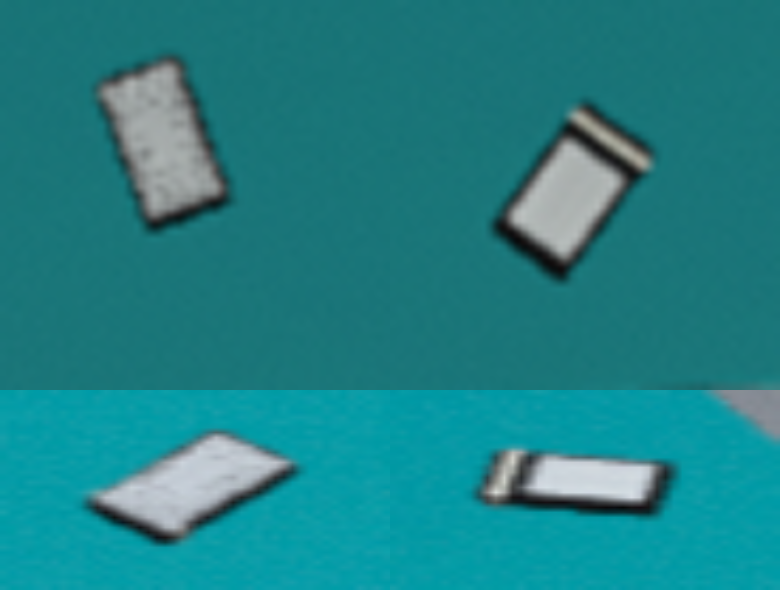

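The crop settles it: the left one, top (292,184), is swollen, with silver to the edge and a measured top of 25 mm. The right one, top (381,201), has a paper band and a black-framed label, so it is the flat pack. Now coarse poses for everything.

```bash
python3 - <<'E'
from h import *
a=np.load('pics/top0.npz'); im=a['im']; P=(bot.get_calibration('top'),a['R'],a['o']); X=cloud(P,a['d'])
hsv=cv2.cvtColor(im,cv2.COLOR_RGB2HSV)
teal=((hsv[...,0]>80)&(hsv[...,0]<97)&(hsv[...,1]>150)).astype(np.uint8)
print('mat z',np.median(X[teal>0][:,2]), np.polyfit(*X[teal>0][:,1:].T,1))
non=1-teal
n,l,s,c=cv2.connectedComponentsWithStats(non,connectivity=4)
for i in range(1,n):
    if 20<s[i,4]<4000 and 90<c[i][1]<245 and 140<c[i][0]<450:
        p=X[l==i]; (r,sz,an)=cv2.minAreaRect((p[:,:2]*1000).astype(np.float32))
        print(c[i].round(0),s[i,4],'xy',np.round(r,1),'size',np.round(sz,0),'ang',round(an,1),'zmax',np.percentile(p[:,2],90).round(3))
E
```

```text
mat z 0.003265069557114364 [0.0119086  0.01412015]
[320. 135.] 638 xy [ 433.1 -107.6] size [500.  86.] ang 4.2 zmax 0.014
[261. 140.] 873 xy [423.1  44.4] size [537. 110.] ang 16.1 zmax 0.015
[382. 147.] 1387 xy [ 408.6 -240.7] size [162. 531.] ang 72.3 zmax 0.035
[198. 157.] 1048 xy [574.6 311.6] size [101. 121.] ang 14.8 zmax 0.014
[433. 199.] 340 xy [ 417.5 -432.9] size [174.  36.] ang 23.6 zmax 0.029
[292. 184.] 273 xy [343.8 -39.5] size [337.  41.] ang 19.5 zmax 0.024
[334. 183.] 107 xy [ 466.9 -129.7] size [38. 35.] ang 20.9 zmax 0.022
[246. 191.] 112 xy [451.9 152.4] size [37. 33.] ang 18.0 zmax 0.022
[381. 201.] 271 xy [ 398.  -273.6] size [43. 73.] ang 50.6 zmax 0.018
[205. 211.] 174 xy [284.  116.1] size [446.  44.] ang 56.9 zmax 0.021
[154. 220.] 206 xy [287.8 196.3] size [598.  38.] ang 70.8 zmax 0.087
```

```bash
cat >> h.py <<'E'
def blobs(P,im,d,umin=140,umax=450,vmin=90,vmax=245,amin=20,zmin=-.01):
    X=cloud(P,d); hsv=cv2.cvtColor(im,cv2.COLOR_RGB2HSV)
    teal=(hsv[...,0]>80)&(hsv[...,0]<97)&(hsv[...,1]>150)
    n,l,s,c=cv2.connectedComponentsWithStats((~teal).astype(np.uint8),connectivity=4); out=[]
    for i in range(1,n):
        if s[i,4]>amin and vmin<c[i][1]<vmax and umin<c[i][0]<umax:
            m=(l==i)&(d>0.05)&(X[...,2]>zmin)&(X[...,2]<.1); p=X[m]
            if len(p)<amin: continue
            r=cv2.minAreaRect((p[:,:2]*1000).astype(np.float32)); b=cv2.boxPoints(r); e=b[1]-b[0]; g=b[2]-b[1]
            e=e if np.hypot(*e)>np.hypot(*g) else g
            out.append((c[i].round(0),np.round(r[0],1),np.round(sorted(r[1]),0),round(np.degrees(np.arctan2(e[1],e[0]))%180,1),np.percentile(p[:,2],90).round(3),s[i,4]))
    return out
E
python3 - <<'E'
from h import *
a=np.load('pics/top0.npz'); P=(bot.get_calibration('top'),a['R'],a['o'])
for o in blobs(P,a['im'],a['d']): print(*o)
E
```

```text
[325. 205.] [394.4   2.7] [1215. 1905.] 89.9 0.005 215266
[320. 135.] [628.  -92.9] [ 71. 107.] 14.3 0.014 638
[261. 140.] [624.6 101.4] [108. 119.] 4.6 0.015 873
[382. 147.] [ 578.5 -294.2] [131. 132.] 15.4 0.035 1387
[198. 157.] [574.6 311.6] [101. 121.] 104.8 0.014 1048
[433. 199.] [ 417.5 -432.9] [ 36. 174.] 23.6 0.029 340
[292. 184.] [467.3   4.5] [41. 75.] 19.2 0.024 273
[334. 183.] [ 466.9 -129.7] [35. 38.] 20.9 0.022 107
[246. 191.] [451.9 152.4] [33. 37.] 18.0 0.022 112
[381. 201.] [ 398.  -273.6] [43. 73.] 140.6 0.018 271
[205. 211.] [394.4 284.6] [41. 48.] 38.3 0.02 174
[154. 220.] [374.3 445. ] [38. 71.] 70.8 0.086 206
```

Swollen pack: (467, 4.5) mm, long axis 19°. I'm moving above it, with a −43.5° turn, for a close look.

Emit:
{"fn": "jog_arm", "kwargs": {"motion": [[1, -26.5, -29.9, 0, 0], [1, -26.5, -29.9, 0, 0], [1, -26.5, -29.9, 0, 0], [1, -26.5, -29.9, 0, 0], [1, -26.5, -29.9, 0, 0], [1, -26.5, -29.9, 5, 0], [1, -26.5, -29.9, 5, 0], [1, -26.5, -29.9, 5, 0], [1, -26.5, -29.9, 5, 0], [1, -26.5, -29.9, 10, 0]], "force": 30}}

```text
time: 0.93
tool_pos: [0.3966, 0.2322, 0.2017]
tcp_rot: [0.66, 3.07, 0.002]
wrist_force: [1.0, -0.9, 0.1]
width: 0.993
grip_force: 0.0
```

Emit:
{"fn": "jog_arm", "kwargs": {"motion": [[1, -26.5, -29.9, 10, 0], [1, -26.5, -29.9, 10, 0], [1, -26.5, -29.9, 10, 0], [1, -26.5, -29.9, 10, 0], [1, -26.5, -29.9, 10, 0], [1, -26.5, -29.9, 10, 0], [1, 0, 0, 5, -7], [1, 0, 0, 5, -7], [1, 0, 0, 0, -7], [1, 0, 0, 0, -7]]}}

```text
time: 1.77
tool_pos: [0.4665, 0.0042, 0.1302]
tcp_rot: [0.109, -3.137, -0.0]
wrist_force: [-0.4, 0.1, -0.6]
width: 0.998
grip_force: 0.0
```

Emit:
{"fn": "jog_arm", "kwargs": {"motion": [[1, 0, 0, 0, -7], [1, 0, 0, 0, -7], [0.4, 0, 0, 0, -1.5], [0.4, 0, 0, 0, 0], [0.4, 0, 0, 0, 0]]}}

```text
time: 2.18
tool_pos: [0.467, 0.0049, 0.131]
tcp_rot: [0.522, -3.097, -0.0]
wrist_force: [0.4, 0.3, 0.2]
width: 0.701
grip_force: 0.0
```

```bash
cat >> h.py <<'E'
def yaw(st):
    R=cv2.Rodrigues(np.array(st['tcp_rot'],float))[0]; return np.degrees(np.arctan2(R[1,0],R[0,0])),R
def go(x,y,z,psi=None):
    """tool-frame shift (mm) to target world mm; twist done after the shift"""
    st=bot.read_state(); w,R=yaw(st); p=np.array(st['tool_pos'])*1000
    tw=None if psi is None else round((w-psi+180)%360-180,1)
    print('at',p.round(1),'yaw',round(w,1),'tilt',R[2].round(3),'width',round(st['width'],3),'F',np.round(st['wrist_force'],1),'t',round(st['time'],2))
    print('shift now',(R.T@(np.array([x,y,z])-p)).round(1),'twist',tw)
    if tw is not None: c=np.radians(psi); Rn=np.array([[np.cos(c),np.sin(c),0],[np.sin(c),-np.cos(c),0],[0,0,-1]]); print('shift if twisted first',(Rn.T@(np.array([x,y,z])-p)).round(1))
E
python3 - <<'E'
from h import *
P,im,d=shot('wrist','w1')
for o in blobs(P,im,d,0,640,0,400,800): print(*o)
print(bot.read_state()['q'])
go(467,4.5,130,199.2)
E
```

```text
[582.  23.] [284.9 127.6] [ 40. 139.] 90.0 0.0 6194
[150. 133.] [ 465.2 -132.5] [32. 39.] 109.2 0.021 2215
[318. 188.] [465.    3.1] [43. 71.] 18.8 0.022 4584
[495. 230.] [449.2 154.5] [33. 39.] 108.0 0.021 1841
[327. 348.] [601.8  42.6] [162. 632.] 109.8 0.014 47172
[-4.29209408e-02 -4.46961674e-02  2.13964703e+00 -5.94073445e-06
  1.04719734e+00 -1.94805539e+00]
at [467.1   4.9 131. ] yaw -160.8 tilt [ 0.001  0.    -1.   ] width 0.698 F [-0.6  1.3  0.8] t 2.23
shift now [ 0.2 -0.3  1. ] twist -0.0
shift if twisted first [ 0.2 -0.3  1. ]
```

View pics/w1.png

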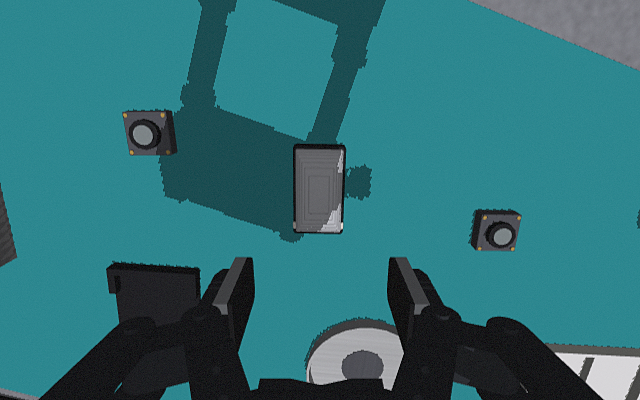

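The close view agrees: the swollen pack is at pixel (318,188), with cameras at (150,133) and (495,230). I'll descend and grip it.

Emit:
{"fn": "jog_arm", "kwargs": {"motion": [[0.4, 1.9, -0.9, 25, 0], [0.4, 0, 0, 30, 0], [0.4, 0, 0, 25, 0], [0.4, 0, 0, 20, 0], [0.4, 0, 0, 10, 0], [0.4, 0, 0, 8, 0], [0.4, 0, 0, 5, 0], [0.4, 0, 0, 3, 0], [0.4, 0, 0, 0, 0]]}}

```text
time: 2.98
tool_pos: [0.4663, 0.0033, 0.0056]
tcp_rot: [-0.524, 3.097, -0.0]
wrist_force: [-1.0, 0.4, 0.1]
width: 0.703
grip_force: 0.0
```

Emit:
{"fn": "jog_arm", "kwargs": {"motion": [[0, 0, 0, 0, 0], [-0.3, 0, 0, 0, 0], [-0.5, 0, 0, 0, 0], [-0.5, 0, 0, 0, 0], [-0.5, 0, 0, 0, 0], [-0.5, 0, 0, 0, 0]], "force": 25}}

```text
time: 3.48
tool_pos: [0.467, 0.0033, 0.0065]
tcp_rot: [-0.524, 3.095, -0.001]
wrist_force: [-0.8, 0.7, 7.1]
width: 0.456
grip_force: 25.8
```

Emit:
{"fn": "jog_arm", "kwargs": {"motion": [[-0.5, 0, 0, -2, 0], [-0.5, 0, 0, -5, 0], [-0.5, 0, 0, -10, 0], [-0.5, 0, 0, -15, 0], [-0.5, 0, 0, -15, 0], [-0.5, 0, 0, -15, 0], [-0.5, 0, 0, -8, 0], [-0.5, 0, 0, 0, 0]]}}

```text
time: 4.15
tool_pos: [0.4678, 0.0033, 0.0779]
tcp_rot: [-0.524, 3.093, -0.002]
wrist_force: [0.2, -0.4, -0.6]
width: 0.456
grip_force: 25.2
```

```bash
python3 - <<'E'
from h import *
P,im,d=shot('wrist','w2')
X=cloud(P,d); print(bot.read_state()['grip_force'],'pack z',X[260:300:8,320].round(3).tolist())
go(578,-294,75,195)
E
```

```text
25.237796008586884 pack z [[0.455, -0.0, 0.093], [0.458, 0.001, 0.094], [0.461, 0.002, 0.094], [0.465, 0.003, 0.093], [0.469, 0.005, 0.093]]
at [466.9   3.3  76.6] yaw -160.8 tilt [-0.003 -0.001 -1.   ] width 0.46 F [ 0.6 -0.4 -0.9] t 4.2
shift now [  -7.  -317.3    1.9] twist 4.2
shift if twisted first [ -30.4 -316.     1.6]
```

View pics/w2.png

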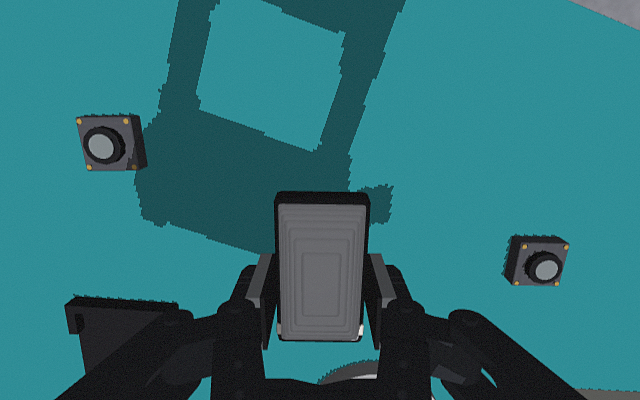

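Emit:
{"fn": "jog_arm", "kwargs": {"motion": [[-0.5, -0.7, -12, 0, 0], [-0.5, -0.7, -25, 0, 0], [-0.5, -0.7, -35, 0, 0], [-0.5, -0.7, -39, 0, 0], [-0.5, -0.7, -39, 0, 0], [-0.5, -0.7, -39, 0, 0], [-0.5, -0.7, -39, 0, 0], [-0.5, -0.7, -39, 0, 0], [-0.5, -0.7, -25, 0, 1], [-0.5, -0.7, -15, 0, 1]]}}

```text
time: 5.03
tool_pos: [0.5732, -0.2882, 0.0737]
tcp_rot: [0.465, -3.106, 0.0]
wrist_force: [0.7, 0.1, -1.3]
width: 0.461
grip_force: 25.3
```

Emit:
{"fn": "jog_arm", "kwargs": {"motion": [[-0.5, 0, -10, 0, 1], [-0.5, 0, 0, 0, 1], [-0.5, 0, 0, 0, 0]]}}

```text
time: 5.28
tool_pos: [0.5753, -0.293, 0.0743]
tcp_rot: [0.414, -3.112, -0.003]
wrist_force: [-0.7, -0.3, -0.5]
width: 0.461
grip_force: 25.3
```

```bash
python3 - <<'E'
from h import *
P,im,d=shot('wrist','w3')
X=cloud(P,d)
m=(X[...,2]>.028)&(X[...,2]<.042)&(d>.05)
m[:, :]&=(np.hypot(X[...,0]-.578,X[...,1]+.294)<.11)
r=cv2.minAreaRect((X[m][:,:2]*1000).astype(np.float32)); print(r)
go(578,-294,75,195)
E
```

```text
((572.7606201171875, -290.005859375), (121.58317565917969, 117.00718688964844), 15.662680625915527)
at [ 575.2 -292.4   74.4] yaw -164.8 tilt [ 0.001  0.002 -1.   ] width 0.457 F [-0.5  0.1 -0.7] t 5.33
shift now [-2.3 -2.3 -0.6] twist 0.2
shift if twisted first [-2.3 -2.3 -0.6]
```

View pics/w3.png

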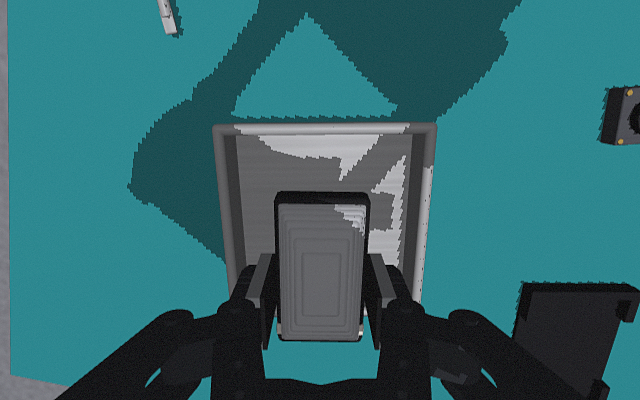

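The tin is centred near pixel (325,230), with the pack held inside its outline. I'll shift 3 mm and lower it gently.

Emit:
{"fn": "jog_arm", "kwargs": {"motion": [[-0.5, 2, 3, 10, 0], [-0.5, 0, 0, 15, 0], [-0.5, 0, 0, 15, 0], [-0.5, 0, 0, 10, 0], [-0.5, 0, 0, 6, 0], [-0.5, 0, 0, 4, 0], [-0.5, 0, 0, 2, 0], [-0.5, 0, 0, 2, 0], [-0.5, 0, 0, 0, 0], [-0.5, 0, 0, 0, 0]]}}

```text
time: 6.17
tool_pos: [0.574, -0.2918, 0.0119]
tcp_rot: [-0.416, 3.113, -0.001]
wrist_force: [0.0, -0.0, -1.0]
width: 0.457
grip_force: 25.3
```

Emit:
{"fn": "jog_arm", "kwargs": {"motion": [[-0.5, 0, 0, 1, 0], [-0.5, 0, 0, 0, 0]]}}

```text
time: 6.33
tool_pos: [0.5738, -0.2918, 0.0107]
tcp_rot: [-0.416, 3.113, -0.001]
wrist_force: [-0.1, -0.2, -0.5]
width: 0.463
grip_force: 25.3
```

Emit:
{"fn": "jog_arm", "kwargs": {"motion": [[-0.5, 0, 0, 1, 0], [-0.5, 0, 0, 1, 0], [-0.5, 0, 0, 0, 0]]}}

```text
time: 6.58
tool_pos: [0.5738, -0.2918, 0.0095]
tcp_rot: [-0.416, 3.114, -0.001]
wrist_force: [-2.7, 1.4, 5.2]
width: 0.46
grip_force: 25.9
```

Emit:
{"fn": "jog_arm", "kwargs": {"motion": [[-0.05, 0, 0, 0, 0], [0.05, 0, 0, 0, 0], [0.2, 0, 0, 0, 0], [0.35, 0, 0, 0, 0], [0.35, 0, 0, 0, 0], [0.35, 0, 0, 0, 0], [0.35, 0, 0, -2, 0]]}}

```text
time: 7.17
tool_pos: [0.5731, -0.2913, 0.0098]
tcp_rot: [0.416, -3.113, -0.001]
wrist_force: [0.2, 0.4, 0.4]
width: 0.674
grip_force: 0.0
```

Emit:
{"fn": "jog_arm", "kwargs": {"motion": [[0.35, 0, 0, -10, 0], [0.35, 0, 0, -20, 0], [0.35, 0, 0, -30, 0], [0.35, 0, 0, -35, 0], [0.35, 0, 0, -20, 0], [0.35, 0, 0, -5, 0], [0.35, 0, 0, 0, 0]]}}

```text
time: 7.75
tool_pos: [0.5754, -0.2925, 0.1339]
tcp_rot: [-0.415, 3.109, -0.006]
wrist_force: [0.0, 0.3, 0.3]
width: 0.673
grip_force: 0.0
```

```bash
python3 - <<'E'
from h import *
P,im,d=shot('wrist','w4')
X=cloud(P,d)
m=(d>.05)&(np.hypot(X[...,0]-.574,X[...,1]+.292)<.075)
print('z near centre',np.median(X[m&(np.hypot(X[...,0]-.574,X[...,1]+.292)<.006)],0))
go(398,-273.6,130,140.6)
E
```

```text
z near centre [ 0.57388745 -0.29200148  0.02522856]
at [ 574.  -291.8  131.5] yaw -164.8 tilt [-0.002 -0.002 -1.   ] width 0.672 F [ 0.2  0.5 -0.6] t 7.8
shift now [165.1  63.7   1.1] twist 54.6
shift if twisted first [147.5 -97.7   1.5]
```

View pics/w4.png

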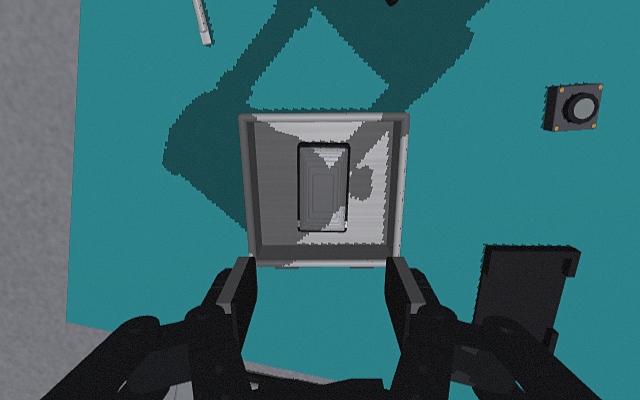

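The swollen pack now lies in the tin at pixel (323,187), flat and centred. Next is the flat pack.

Emit:
{"fn": "jog_arm", "kwargs": {"motion": [[0.4, 20, 7.7, 0, 0], [0.4, 35, 13.5, 0, 0], [0.4, 35, 13.5, 0, 0], [0.4, 35, 13.5, 0, 0], [0.4, 25, 9.6, 0, 0], [0.4, 15, 5.9, 0, 0], [0.4, 0, 0, 0, 6.8], [0.4, 0, 0, 0, 6.8], [0.4, 0, 0, 0, 6.8], [0.4, 0, 0, 0, 6.8]]}}

```text
time: 8.63
tool_pos: [0.3957, -0.2722, 0.1279]
tcp_rot: [-0.337, -3.12, -0.004]
wrist_force: [-0.7, -0.6, -0.3]
width: 0.696
grip_force: 0.0
```

Emit:
{"fn": "jog_arm", "kwargs": {"motion": [[0.4, 0, 0, 0, 6.8], [0.4, 0, 0, 0, 6.8], [0.4, 0, 0, 0, 6.8], [0.4, 0, 0, 0, 7], [0.4, 0, 0, 0, 0], [0.4, 0, 0, 0, 0]]}}

```text
time: 9.13
tool_pos: [0.3964, -0.2724, 0.1284]
tcp_rot: [-1.052, -2.956, -0.002]
wrist_force: [0.7, 0.8, 0.2]
width: 0.698
grip_force: 0.0
```

```bash
python3 - <<'E'
from h import *
P,im,d=shot('wrist','w5')
for o in blobs(P,im,d,0,640,0,400,800): print(*o)
go(398,-273.6,130,140.6)
E
```

```text
[188. 220.] [ 409.2 -320.4] [357. 586.] 50.9 0.012 108189
[524. 147.] [ 466.4 -127.7] [35. 40.] 19.8 0.021 2248
[319. 193.] [ 396.  -272.9] [42. 72.] 140.2 0.015 4629
[619. 262.] [ 605.7 -123.6] [ 50. 100.] 155.4 0.014 3308
at [ 396.6 -272.6  128.8] yaw 140.8 tilt [ 0.003 -0.    -1.   ] width 0.7 F [-0.3  0.8 -0.4] t 9.18
shift now [-1.7  0.1 -1.2] twist 0.2
shift if twisted first [-1.7  0.1 -1.2]
```

Already centred, so I'll descend, grip and lift.

Emit:
{"fn": "jog_arm", "kwargs": {"motion": [[0.4, 0, 0, 25, 0], [0.4, 0, 0, 30, 0], [0.4, 0, 0, 30, 0], [0.4, 0, 0, 20, 0], [0.4, 0, 0, 10, 0], [0.4, 0, 0, 5, 0], [0.4, 0, 0, 2, 0], [-0.5, 0, 0, 0, 0], [-0.5, 0, 0, 0, 0], [-0.5, 0, 0, 0, 0]]}}

```text
time: 10.02
tool_pos: [0.3987, -0.2743, 0.0097]
tcp_rot: [1.057, 2.955, -0.001]
wrist_force: [-0.3, -0.5, -0.8]
width: 0.457
grip_force: 25.2
```

Emit:
{"fn": "jog_arm", "kwargs": {"motion": [[-0.5, 0, 0, 0, 0], [-0.5, 0, 0, 0, 0], [-0.5, 0, 0, -3, 0], [-0.5, 0, 0, -15, 0], [-0.5, 0, 0, -25, 0], [-0.5, 0, 0, -25, 0], [-0.5, 0, 0, -10, 0], [-0.5, 0, 0, 0, 0]]}}

```text
time: 10.68
tool_pos: [0.3996, -0.2749, 0.0893]
tcp_rot: [1.056, 2.952, -0.003]
wrist_force: [1.3, 0.2, -0.2]
width: 0.458
grip_force: 25.4
```

```bash
python3 - <<'E'
from h import *
print(bot.read_state()['grip_force'])
go(628,-92.9,85,194.3)
E
```

```text
25.445002019405365
at [ 399.6 -274.9   89.3] yaw 140.6 tilt [-0.006  0.    -1.   ] width 0.458 F [ 1.3  0.2 -0.2] t 10.68
shift now [-61.  285.6   4.8] twist -53.7
shift if twisted first [-266.2  119.9    4.3]
```

Emit:
{"fn": "jog_arm", "kwargs": {"motion": [[-0.5, -3, 15, 0, 0], [-0.5, -7, 34, 0, 0], [-0.5, -8, 38, 0, 0], [-0.5, -8, 38, 0, 0], [-0.5, -8, 38, 0, 0], [-0.5, -8, 38, 0, 0], [-0.5, -8, 38, 0, 0], [-0.5, -6, 28, 0, 0], [-0.5, -5, 18.6, 0, 0], [-0.5, 0, 0, 0, -6.7]]}}

```text
time: 11.52
tool_pos: [0.6283, -0.0883, 0.0843]
tcp_rot: [-0.879, -3.016, -0.002]
wrist_force: [0.3, -0.7, -0.4]
width: 0.456
grip_force: 25.5
```

Emit:
{"fn": "jog_arm", "kwargs": {"motion": [[-0.5, 0, 0, 0, -6.7], [-0.5, 0, 0, 0, -6.7], [-0.5, 0, 0, 0, -6.7], [-0.5, 0, 0, 0, -6.7], [-0.5, 0, 0, 0, -6.7], [-0.5, 0, 0, 0, -6.7], [-0.5, 0, 0, 0, -6.7], [-0.5, 0, 0, 0, 0], [-0.5, 0, 0, 0, 0]]}}

```text
time: 12.27
tool_pos: [0.6248, -0.0911, 0.0844]
tcp_rot: [0.383, -3.116, -0.001]
wrist_force: [0.1, 0.4, -1.8]
width: 0.459
grip_force: 25.5
```

```bash
python3 - <<'E'
from h import *
P,im,d=shot('wrist','w6'); X=cloud(P,d); ok=d>.05
go(628,-92.9,85,194.3)
n=np.hypot(X[...,0]-.628,X[...,1]+.093)
m=ok&(n<.085)&(X[...,2]>.0045)&(X[...,2]<.02); print('cradle',cv2.minAreaRect((X[m][:,:2]*1000).astype(np.float32)))
m=ok&(n<.06)&(X[...,2]>.085)&(X[...,2]<.105)&(im.min(-1)>90)
m=cv2.morphologyEx(m.astype(np.uint8),cv2.MORPH_OPEN,np.ones((5,5)))>0
print('label in hand',cv2.minAreaRect((X[m][:,:2]*1000).astype(np.float32)),m.sum(),np.median(X[m][:,2]))
E
```

```text
at [625.  -91.1  84.8] yaw -166.0 tilt [ 0.002  0.001 -1.   ] width 0.454 F [-0.9  1.2 -0.9] t 12.32
shift now [-2.5 -2.4 -0.2] twist -0.3
shift if twisted first [-2.4 -2.4 -0.2]
cradle ((609.1555786132812, -86.31409454345703), (98.82776641845703, 118.22309875488281), 27.122827529907227)
label in hand ((623.6282348632812, -90.03172302246094), (60.30314636230469, 39.85871505737305), 13.99231243133545) 7591 0.08928221794409341
```

View pics/w6.png

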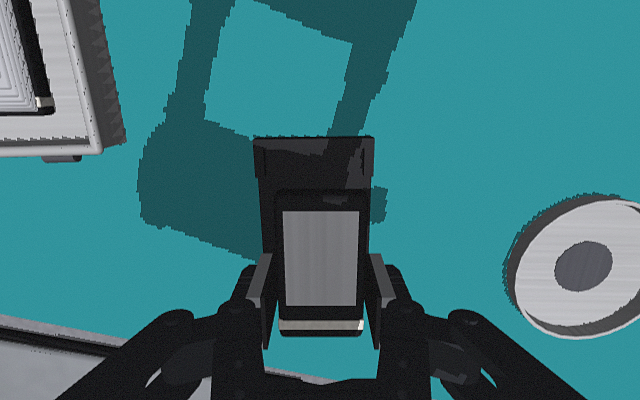

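Pixel view: the cradle's near edge runs from (254,138) to (374,137), and the pack in hand spans (275..370, 190..335). I'll cast those rays.

```bash
python3 - <<'E'
from h import *
P=pose('wrist'); u=np.array([np.cos(np.radians(14.3)),np.sin(np.radians(14.3)),0])
a,b=ray(P,254,138,.015)*1000,ray(P,374,137,.015)*1000
print('edge',a,b,np.hypot(*(a-b)[:2]),'ang',np.degrees(np.arctan2(*(b-a)[1::-1]))); print('cradle c',(a+b)/2+53*u)
c=[ray(P,*q,.0905)*1000 for q in((275,190),(370,190),(276,336),(367,335))]
print('pack',np.round(c,1),np.mean(c,0))
E
```

```text
edge [ 585.42578981 -141.17994395   15.        ] [567.29603623 -71.13587957  15.        ] 72.352324907303 ang 104.51159738641647
cradle c [627.71874679 -93.06696409  15.        ]
pack [[ 590.2 -117.8   90.5]
 [ 580.8  -80.3   90.5]
 [ 660.3 -102.8   90.5]
 [ 649.4  -61.4   90.5]] [620.20136206 -90.59073763  90.5       ]
```

Emit:
{"fn": "jog_arm", "kwargs": {"motion": [[-0.5, -6.7, -4.2, 5, 0], [-0.5, 0, 0, 20, 0], [-0.5, 0, 0, 20, 0], [-0.5, 0, 0, 12, 0], [-0.5, 0, 0, 6, 0], [-0.5, 0, 0, 4, 0], [-0.5, 0, 0, 2, 0], [-0.5, 0, 0, 1, 0], [-0.5, 0, 0, 1, 0], [-0.5, 0, 0, 0, 0]]}}

```text
time: 13.15
tool_pos: [0.6341, -0.0938, 0.0161]
tcp_rot: [-0.388, 3.116, -0.001]
wrist_force: [1.1, -0.1, -1.0]
width: 0.457
grip_force: 25.5
```

Emit:
{"fn": "jog_arm", "kwargs": {"motion": [[-0.5, 0, 0, 1, 0], [-0.5, 0, 0, 1, 0], [-0.5, 0, 0, 1, 0], [-0.5, 0, 0, 0, 0]]}}

```text
time: 13.48
tool_pos: [0.634, -0.0938, 0.0136]
tcp_rot: [-0.389, 3.117, -0.0]
wrist_force: [-2.7, 0.6, 5.5]
width: 0.452
grip_force: 26.1
```

Contact on the floor. I'll open, rise and look.

Emit:
{"fn": "jog_arm", "kwargs": {"motion": [[0.0, 0, 0, 0, 0], [0.2, 0, 0, 0, 0], [0.35, 0, 0, 0, 0], [0.35, 0, 0, 0, 0], [0.35, 0, 0, -5, 0], [0.35, 0, 0, -20, 0], [0.35, 0, 0, -35, 0], [0.35, 0, 0, -35, 0], [0.35, 0, 0, -20, 0], [0.35, 0, 0, 0, 0]]}}

```text
time: 14.32
tool_pos: [0.6379, -0.0945, 0.1346]
tcp_rot: [-0.387, 3.107, -0.005]
wrist_force: [1.2, -0.5, -0.0]
width: 0.676
grip_force: 0.0
```

```bash
python3 - <<'E'
from h import *
P,im,d=shot('wrist','w7')
print('camB from w1/w5 ~ 465.8,-130, ang 109/20')
go(465.8,-130,130,199.5)
go(465.8,-130,130,109.5)
print(bot.read_state()['q'])
E
```

```text
camB from w1/w5 ~ 465.8,-130, ang 109/20
at [636.3 -94.3 131.7] yaw -165.8 tilt [-0.007 -0.003 -1.   ] width 0.675 F [-0.   0.5 -0.7] t 14.37
shift now [174.    7.2   0.4] twist -5.3
shift if twisted first [172.6  23.2   1.7]
at [636.3 -94.3 131.7] yaw -165.8 tilt [-0.007 -0.003 -1.   ] width 0.675 F [-0.   0.5 -0.7] t 14.37
shift now [174.    7.2   0.4] twist 84.7
shift if twisted first [  23.2 -172.6    1.7]
[-1.85806803e-01  2.76406320e-01  1.77901369e+00 -2.11665324e-05
  1.07848462e+00 -2.00470157e+00]
```

View pics/w7.png

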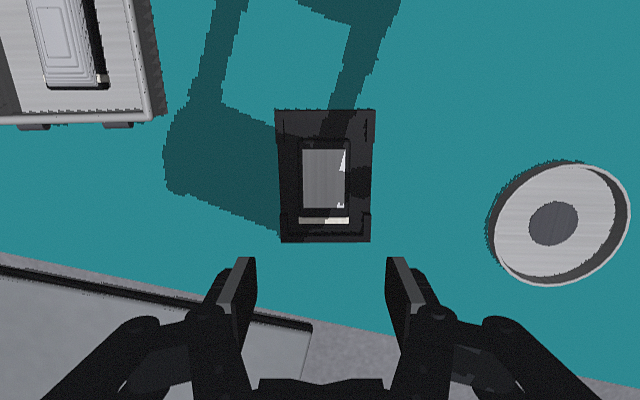

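The flat pack lies inside the lips: pack (299–350, 139–228), cradle (276–372, 110–242). Next is camera_b.

Emit:
{"fn": "jog_arm", "kwargs": {"motion": [[0.2, 15, 1, 0, 0], [0.2, 30, 1.2, 0, 0], [0.2, 38, 1.5, 0, 0], [0.2, 38, 1.5, 0, 0], [0.2, 33, 1, 0, 0], [0.2, 20, 1, 0, 0], [0.2, 0, 0, 0, 7], [0.2, 0, 0, 0, 7], [0.2, 0, 0, 0, 7], [0.2, 0, 0, 0, 7]]}}

```text
time: 15.2
tool_pos: [0.4615, -0.1292, 0.1258]
tcp_rot: [-0.387, -3.115, -0.001]
wrist_force: [1.6, 0.3, -0.1]
width: 0.598
grip_force: 0.0
```

Emit:
{"fn": "jog_arm", "kwargs": {"motion": [[0.2, 0, 0, 0, 7], [0.2, 0, 0, 0, 7], [0.2, 0, 0, 0, 7], [0.2, 0, 0, 0, 7], [0.2, 0, 0, 0, 7], [0.2, 0, 0, 0, 7], [0.2, 0, 0, 0, 7], [0.2, 0, 0, 0, 7], [0.2, 0, 0, 0, 0], [0.2, 0, 0, 0, 0]]}}

```text
time: 16.03
tool_pos: [0.462, -0.1291, 0.126]
tcp_rot: [-1.791, -2.578, 0.001]
wrist_force: [0.1, 0.6, -0.9]
width: 0.601
grip_force: 0.0
```

```bash
python3 - <<'E'
from h import *
a=np.load('pics/w7.npz'); Q=(bot.get_calibration('wrist'),a['R'],a['o']); X=cloud(Q,a['d'])
print('flat pack top z',X[180,325],'ends',ray(Q,324,139,.019),ray(Q,324,228,.019),'cradle ends',ray(Q,324,110,.015),ray(Q,324,242,.015))
P,im,d=shot('wrist','w8')
for o in blobs(P,im,d,100,540,0,330,600,.009): print(*o)
go(465.8,-130,130,109.5)
E
```

```text
flat pack top z [ 0.62650721 -0.09329105  0.01861946] ends [ 0.59643643 -0.10181292  0.019     ] [ 0.66506608 -0.08416559  0.019     ] cradle ends [ 0.57674574 -0.10685473  0.015     ] [ 0.67886137 -0.08059686  0.015     ]
[197. 261.] [ 520.5 -261.7] [ 74. 586.] 15.1 0.034 84504
[533. 222.] [628.2 -93.1] [ 74. 108.] 14.7 0.019 12412
[323. 197.] [ 464.5 -130. ] [32. 33.] 109.7 0.021 1797
at [ 462.2 -129.2  126.3] yaw 110.4 tilt [ 0.001 -0.001 -1.   ] width 0.603 F [-0.2 -0.1 -0.1] t 16.08
shift now [-2.   3.1 -3.7] twist 0.9
shift if twisted first [-1.9  3.1 -3.7]
```

Emit:
{"fn": "jog_arm", "kwargs": {"motion": [[0.2, -1.5, 1.5, 20, 0], [0.2, 0, 0, 30, 0], [0.2, 0, 0, 30, 0], [0.2, 0, 0, 20, 0], [0.2, 0, 0, 10, 0], [0.2, 0, 0, 5, 0], [0.2, 0, 0, 3, 0], [-0.6, 0, 0, 0, 0], [-0.6, 0, 0, 0, 0], [-0.6, 0, 0, 0, 0]]}}

```text
time: 16.92
tool_pos: [0.4663, -0.1308, 0.0107]
tcp_rot: [1.795, 2.575, 0.001]
wrist_force: [0.1, 0.9, -0.3]
width: 0.363
grip_force: 24.8
```

Emit:
{"fn": "jog_arm", "kwargs": {"motion": [[-0.6, 0, 0, 0, 0], [-0.6, 0, 0, 0, 0], [-0.6, 0, 0, 0, 0], [-0.6, 0, 0, -3, 0], [-0.6, 0, 0, -15, 0], [-0.6, 0, 0, -30, 0], [-0.6, 0, 0, -30, 0], [-0.6, 0, 0, -20, 0], [-0.6, 0, 0, 0, 0]]}}

```text
time: 17.67
tool_pos: [0.4684, -0.1315, 0.1123]
tcp_rot: [1.792, 2.57, 0.004]
wrist_force: [0.6, -0.6, 1.3]
width: 0.363
grip_force: 24.9
```

```bash
python3 - <<'E'
from h import *
c=np.array([574.6,311.6]); v=np.array([np.cos(np.radians(104.8)),np.sin(np.radians(104.8))])
for s in(27,-27): print((c+s*v).round(1))
go(*(c+27*v),110,104.8)
E
```

```text
[567.7 337.7]
[581.5 285.5]
at [ 468.4 -131.5  112.3] yaw 110.2 tilt [-0.006  0.007 -1.   ] width 0.363 F [ 0.6 -0.6  1.3] t 17.67
shift now [406.  255.3   1.8] twist 5.4
shift if twisted first [428.3 215.8   2.3]
```

Emit:
{"fn": "jog_arm", "kwargs": {"motion": [[-0.6, 12, 8, 0, 0], [-0.6, 25, 16, 0, 0], [-0.6, 34, 21, 0, 0], [-0.6, 34, 21, 0, 0], [-0.6, 34, 21, 0, 0], [-0.6, 34, 21, 0, 0], [-0.6, 34, 21, 0, 0], [-0.6, 34, 21, 0, 0], [-0.6, 34, 22, 0, 0], [-0.6, 34, 22, 0, 0]]}}

```text
time: 18.5
tool_pos: [0.5392, 0.2284, 0.106]
tcp_rot: [-1.796, -2.576, 0.003]
wrist_force: [1.5, 0.2, -0.0]
width: 0.361
grip_force: 24.9
```

Emit:
{"fn": "jog_arm", "kwargs": {"motion": [[-0.6, 34, 22, 0, 0], [-0.6, 34, 21, 0, 2], [-0.6, 25, 15, 0, 2], [-0.6, 4, 3, 0, 1.4], [-0.6, 0, 0, 0, 0], [-0.6, 0, 0, 0, 0]]}}

```text
time: 19.0
tool_pos: [0.5642, 0.3382, 0.1057]
tcp_rot: [-1.914, -2.49, 0.004]
wrist_force: [1.1, 0.2, -0.1]
width: 0.361
grip_force: 24.9
```

```bash
python3 - <<'E'
from h import *
P,im,d=shot('wrist','w9'); X=cloud(P,d)
m=(d>.05)&(X[...,2]>.009)&(X[...,2]<.02)&(np.hypot(X[...,0]-.575,X[...,1]-.312)<.09)
print('tray',cv2.minAreaRect((X[m][:,:2]*1000).astype(np.float32)))
go(567.7,337.7,110,104.8)
E
```

```text
tray ((571.4948120117188, 308.0634765625), (90.23799133300781, 112.6354751586914), 15.448862075805664)
at [564.2 337.5 105.9] yaw 104.9 tilt [-0.001 -0.003 -1.   ] width 0.363 F [ 0.9 -0.8 -0.4] t 19.05
shift now [-0.7  3.4 -4.1] twist 0.1
shift if twisted first [-0.7  3.4 -4.1]
```

View pics/w9.png

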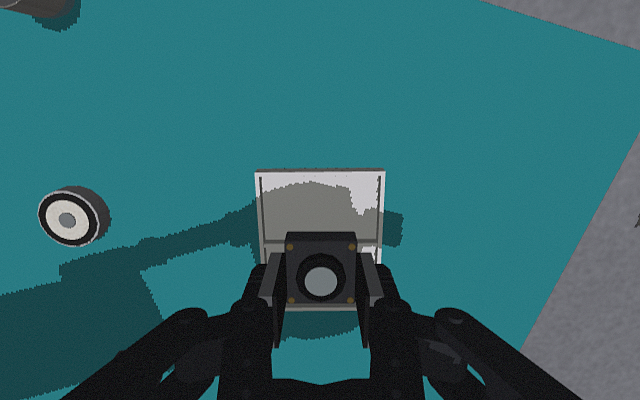

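The tray is at pixel (320,240), centre (571.5, 308), angle 15.4°, and the camera is held upright over the far cell. I'll lower it.

Emit:
{"fn": "jog_arm", "kwargs": {"motion": [[-0.6, -3.4, -0.9, 10, 0], [-0.6, 0, 0, 25, 0], [-0.6, 0, 0, 25, 0], [-0.6, 0, 0, 15, 0], [-0.6, 0, 0, 8, 0], [-0.6, 0, 0, 4, 0], [-0.6, 0, 0, 2, 0], [-0.6, 0, 0, 2, 0], [-0.6, 0, 0, 1, 0], [-0.6, 0, 0, 0, 0]]}}

```text
time: 19.88
tool_pos: [0.566, 0.3352, 0.0163]
tcp_rot: [1.916, 2.489, 0.003]
wrist_force: [-0.7, 0.2, -0.7]
width: 0.365
grip_force: 24.9
```

Emit:
{"fn": "jog_arm", "kwargs": {"motion": [[-0.6, 0, 0, 1, 0], [-0.6, 0, 0, 1, 0], [-0.6, 0, 0, 1, 0], [-0.6, 0, 0, 0, 0]]}}

```text
time: 20.22
tool_pos: [0.5657, 0.3353, 0.0134]
tcp_rot: [1.916, 2.489, 0.001]
wrist_force: [-1.3, -0.6, 4.0]
width: 0.365
grip_force: 25.4
```

Emit:
{"fn": "jog_arm", "kwargs": {"motion": [[-0.1, 0, 0, 0, 0], [0.08, 0, 0, 0, 0], [0.08, 0, 0, 0, 0], [0.08, 0, 0, -5, 0], [0.08, 0, 0, -15, 0], [0.1, 0, 0, -30, 0], [0.2, 0, 0, -35, 0], [0.2, 0, 0, -20, 0], [0.2, 0, 0, -5, 0], [0.2, 0, 0, 0, 0]]}}

```text
time: 21.05
tool_pos: [0.5673, 0.336, 0.1264]
tcp_rot: [1.915, 2.487, 0.009]
wrist_force: [-0.0, 1.1, -0.4]
width: 0.606
grip_force: 0.0
```

```bash
python3 - <<'E'
from h import *
P,im,d=shot('wrist','w10'); X=cloud(P,d)
m=(d>.05)&(np.abs(X[...,2]-.0215)<.008)&(np.hypot(X[...,0]-.565,X[...,1]-.335)<.03)&(im.max(-1)<110)
print('cam placed',cv2.minAreaRect((X[m][:,:2]*1000).astype(np.float32)),np.percentile(X[m][:,2],[10,50,95]))
go(450,153.5,125,108)
E
```

```text
cam placed ((566.5133056640625, 331.21063232421875), (31.696741104125977, 43.43497085571289), 15.924811363220215) [0.01632061 0.01752618 0.02389468]
at [565.9 335.3 123.9] yaw 104.8 tilt [ 0.001  0.003 -1.   ] width 0.601 F [-0.1 -0.5 -0.5] t 21.1
shift now [-146.1 -158.5   -1.6] twist -3.2
shift if twisted first [-137.1 -166.4   -1.1]
```

Emit:
{"fn": "jog_arm", "kwargs": {"motion": [[0.2, -15, -16, 0, 0], [0.2, -26, -28, 0, 0], [0.2, -28, -30, 0, 0], [0.2, -28, -30, 0, 0], [0.2, -26, -28, 0, -1], [0.2, -16, -18, 0, -1], [0.2, -7.1, -8.5, 0, -1], [0.2, 0, 0, 0, 0], [0.2, 0, 0, 0, 0]]}}

```text
time: 21.85
tool_pos: [0.4489, 0.1521, 0.1209]
tcp_rot: [-1.852, -2.536, 0.003]
wrist_force: [0.1, 0.6, -0.8]
width: 0.601
grip_force: 0.0
```

```bash
python3 - <<'E'
from h import *
P,im,d=shot('wrist','w11')
for o in blobs(P,im,d,150,500,0,330,600,.009): print(*o)
go(450,153.5,125,108)
E
```

```text
[204. 254.] [621.8 120.5] [ 68. 108.] 173.8 0.017 92935
[299.  10.] [397.5 267.8] [13. 39.] 18.9 0.018 1221
[323. 198.] [450.3 151.9] [32. 32.] 108.5 0.021 1879
at [449.7 152.8 121.4] yaw 107.8 tilt [ 0.    -0.001 -1.   ] width 0.6 F [-0.3 -0.3  0.8] t 21.9
shift now [ 0.6  0.5 -3.6] twist -0.2
shift if twisted first [ 0.6  0.5 -3.6]
```

Emit:
{"fn": "jog_arm", "kwargs": {"motion": [[0.2, -1, 0, 20, 0], [0.2, 0, 0, 30, 0], [0.2, 0, 0, 30, 0], [0.2, 0, 0, 18, 0], [0.2, 0, 0, 8, 0], [0.2, 0, 0, 5, 0], [0.2, 0, 0, 2, 0], [-0.6, 0, 0, 0, 0], [-0.6, 0, 0, 0, 0], [-0.6, 0, 0, 0, 0]]}}

```text
time: 22.73
tool_pos: [0.4518, 0.1522, 0.0106]
tcp_rot: [1.85, 2.537, 0.004]
wrist_force: [0.5, -0.1, -1.1]
width: 0.359
grip_force: 24.8
```

Emit:
{"fn": "jog_arm", "kwargs": {"motion": [[-0.6, 0, 0, 0, 0], [-0.6, 0, 0, 0, 0], [-0.6, 0, 0, 0, 0], [-0.6, 0, 0, -3, 0], [-0.6, 0, 0, -15, 0], [-0.6, 0, 0, -25, 0], [-0.6, 0, 0, -25, 0], [-0.6, 0, 0, -15, 0], [-0.6, 0, 0, 0, 0]]}}

```text
time: 23.48
tool_pos: [0.4531, 0.1524, 0.096]
tcp_rot: [1.848, 2.535, 0.008]
wrist_force: [0.4, 0.4, 0.3]
width: 0.362
grip_force: 24.9
```

```bash
python3 - <<'E'
from h import *
go(578.7,282.1,100,105.4)
E
```

```text
at [453.1 152.4  96. ] yaw 107.8 tilt [-0.     0.007 -1.   ] width 0.362 F [0.4 0.4 0.3] t 23.48
shift now [ 85.  159.3  -2.9] twist 2.4
shift if twisted first [ 91.6 155.5  -4. ]
```

Emit:
{"fn": "jog_arm", "kwargs": {"motion": [[-0.6, 9, 16, 0, 0], [-0.6, 16, 30, 0, 0], [-0.6, 18, 34, 0, 0], [-0.6, 17, 32, 0, 0], [-0.6, 14, 26, 0, 0.8], [-0.6, 8, 15, 0, 0.8], [-0.6, 3, 6.3, 0, 0.8], [-0.6, 0, 0, 0, 0], [-0.6, 0, 0, 0, 0]]}}

```text
time: 24.23
tool_pos: [0.5749, 0.2802, 0.0908]
tcp_rot: [-1.902, -2.499, 0.005]
wrist_force: [-0.5, -0.4, -0.1]
width: 0.36
grip_force: 24.9
```

```bash
python3 - <<'E'
from h import *
P,im,d=shot('wrist','w12')
go(578.7,282.1,14,105.4)
E
```

```text
at [574.7 279.9  91.1] yaw 105.4 tilt [-0.001 -0.003 -1.   ] width 0.358 F [-0.2  0.4 -0.9] t 24.28
shift now [ 1.1  4.6 77.1] twist 0.0
shift if twisted first [ 1.1  4.4 77.1]
```

View pics/w12.png

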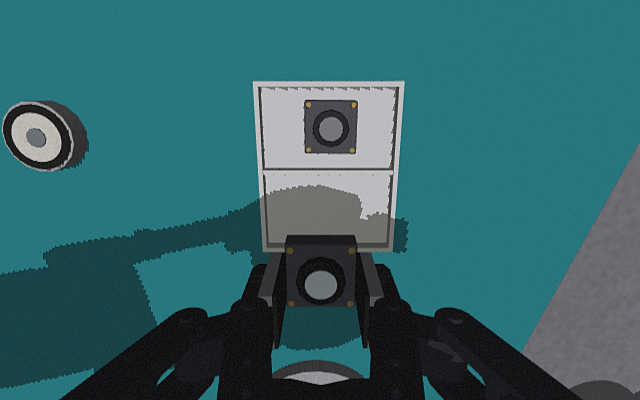

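The first camera sits in the far cell, pixel (331,127). The second is held over the near cell, so I'll lower it.

Emit:
{"fn": "jog_arm", "kwargs": {"motion": [[-0.6, 1, 3, 10, 0], [-0.6, 0, 0, 20, 0], [-0.6, 0, 0, 20, 0], [-0.6, 0, 0, 12, 0], [-0.6, 0, 0, 7, 0], [-0.6, 0, 0, 4, 0], [-0.6, 0, 0, 2, 0], [-0.6, 0, 0, 1, 0], [-0.6, 0, 0, 1, 0], [-0.6, 0, 0, 0, 0]]}}

```text
time: 25.12
tool_pos: [0.5796, 0.2832, 0.0161]
tcp_rot: [1.903, 2.499, 0.002]
wrist_force: [0.2, -0.0, 0.0]
width: 0.361
grip_force: 24.9
```

Emit:
{"fn": "jog_arm", "kwargs": {"motion": [[-0.6, 0, 0, 1, 0], [-0.6, 0, 0, 0, 0]]}}

```text
time: 25.28
tool_pos: [0.5793, 0.283, 0.0148]
tcp_rot: [1.903, 2.499, 0.001]
wrist_force: [-0.6, 0.5, 0.2]
width: 0.364
grip_force: 24.9
```

Emit:
{"fn": "jog_arm", "kwargs": {"motion": [[-0.6, 0, 0, 1, 0], [-0.6, 0, 0, 0.6, 0], [-0.6, 0, 0, 0, 0], [-0.1, 0, 0, 0, 0], [0.08, 0, 0, 0, 0], [0.08, 0, 0, 0, 0], [0.08, 0, 0, -5, 0], [0.08, 0, 0, -20, 0], [0.08, 0, 0, -30, 0], [0.3, 0, 0, -30, 0]]}}

```text
time: 26.12
tool_pos: [0.5776, 0.2823, 0.0972]
tcp_rot: [-1.902, -2.498, 0.005]
wrist_force: [1.0, 0.5, 0.2]
width: 0.642
grip_force: 0.0
```

Emit:
{"fn": "jog_arm", "kwargs": {"motion": [[0.4, 0, 0, -20, 0], [0.4, 0, 0, -5, 0], [0.4, 0, 0, 0, 0]]}}

```text
time: 26.37
tool_pos: [0.5806, 0.2836, 0.1255]
tcp_rot: [1.902, 2.497, 0.007]
wrist_force: [0.7, 0.1, -1.0]
width: 0.7
grip_force: 0.0
```

```bash
python3 - <<'E'
from h import *
P,im,d=shot('wrist','w13')
go(393,283,125,105.4)
E
```

```text
at [579.2 283.  123.2] yaw 105.4 tilt [ 0.     0.001 -1.   ] width 0.7 F [ 0.3  0.2 -1. ] t 26.42
shift now [  49.5 -179.5   -2. ] twist 0.0
shift if twisted first [  49.5 -179.5   -1.8]
```

View pics/w13.png

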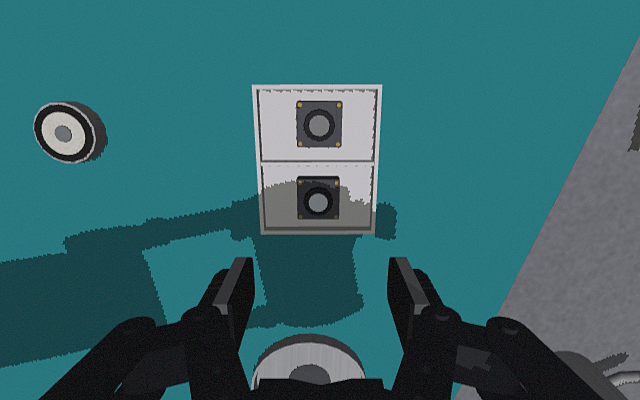

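Both cameras lie in their cells, at (319,124) and (318,200). Next is the speaker, at pixel (68,132).

Emit:
{"fn": "jog_arm", "kwargs": {"motion": [[0.4, 5, -18, 0, 0], [0.4, 9, -33, 0, 0], [0.4, 10, -36, 0, 0], [0.4, 10, -36, 0, 0], [0.4, 8, -30, 0, 0], [0.4, 5, -18, 0, 0], [0.4, 2.5, -8.5, 0, 0], [0.4, 0, 0, 0, 0], [0.4, 0, 0, 0, 0]]}}

```text
time: 27.17
tool_pos: [0.3927, 0.2827, 0.1218]
tcp_rot: [1.902, 2.5, -0.001]
wrist_force: [0.2, -0.3, 0.4]
width: 0.698
grip_force: 0.0
```

```bash
python3 - <<'E'
from h import *
P,im,d=shot('wrist','w14')
for o in blobs(P,im,d,0,640,0,330,600,.009): print(*o)
X=cloud(P,d); m=(d>.05)&(X[...,2]>.012)&(X[...,2]<.03)&(np.hypot(X[...,0]-.393,X[...,1]-.283)<.04)
print(cv2.minEnclosingCircle((X[m][:,:2]*1000).astype(np.float32)))
go(393,283,125,105.4)
E
```

```text
[550. 220.] [571.7 308.1] [ 92. 113.] 105.7 0.023 17310
[320. 197.] [392.3 282.7] [43. 43.] 102.8 0.018 2767
((392.16131591796875, 282.39227294921875), 22.016429901123047)
at [393.6 282.9 122.3] yaw 105.4 tilt [-0.  0. -1.] width 0.699 F [-0.3 -0.   0.1] t 27.22
shift now [ 0.2 -0.5 -2.7] twist 0.0
shift if twisted first [ 0.2 -0.5 -2.7]
```

Emit:
{"fn": "jog_arm", "kwargs": {"motion": [[0.4, 0, -1, 20, 0], [0.4, 0, 0, 30, 0], [0.4, 0, 0, 30, 0], [0.4, 0, 0, 18, 0], [0.4, 0, 0, 8, 0], [0.4, 0, 0, 5, 0], [0.4, 0, 0, 2, 0], [-0.4, 0, 0, 0, 0], [-0.4, 0, 0, 0, 0], [-0.4, 0, 0, 0, 0]]}}

```text
time: 28.05
tool_pos: [0.3931, 0.2834, 0.011]
tcp_rot: [1.903, 2.499, 0.004]
wrist_force: [-0.1, 0.2, -1.0]
width: 0.492
grip_force: 25.4
```

Emit:
{"fn": "jog_arm", "kwargs": {"motion": [[-0.4, 0, 0, 0, 0], [-0.4, 0, 0, 0, 0], [-0.4, 0, 0, -3, 0], [-0.4, 0, 0, -15, 0], [-0.4, 0, 0, -25, 0], [-0.4, 0, 0, -25, 0], [-0.4, 0, 0, -15, 0], [-0.4, 0, 0, 0, 0]]}}

```text
time: 28.72
tool_pos: [0.3943, 0.2843, 0.0968]
tcp_rot: [1.902, 2.497, 0.011]
wrist_force: [0.2, -0.1, -0.8]
width: 0.491
grip_force: 25.5
```

```bash
python3 - <<'E'
from h import *
go(622,100.5,95,105.4)
E
```

```text
at [394.3 284.3  96.8] yaw 105.4 tilt [ 0.002  0.007 -1.   ] width 0.491 F [ 0.2 -0.1 -0.8] t 28.72
shift now [-237.7  170.6    2.4] twist 0.0
shift if twisted first [-237.7  170.7    1.8]
```

Emit:
{"fn": "jog_arm", "kwargs": {"motion": [[-0.4, -13, 9, 0, 0], [-0.4, -25, 18, 0, 0], [-0.4, -32, 23, 0, 0], [-0.4, -32, 23, 0, 0], [-0.4, -32, 23, 0, 0], [-0.4, -32, 23, 0, 0], [-0.4, -30, 22, 0, 0], [-0.4, -22, 16, 0, 0], [-0.4, -13, 9, 0, 0], [-0.4, -6.7, 4.7, 0, 0]]}}

```text
time: 29.55
tool_pos: [0.6202, 0.0973, 0.0915]
tcp_rot: [-1.905, -2.497, 0.002]
wrist_force: [0.5, 0.1, 0.5]
width: 0.492
grip_force: 25.5
```

Emit:
{"fn": "jog_arm", "kwargs": {"motion": [[-0.4, 0, 0, 0, 0], [-0.4, 0, 0, 0, 0]]}}

```text
time: 29.72
tool_pos: [0.6181, 0.0994, 0.0918]
tcp_rot: [-1.902, -2.498, 0.002]
wrist_force: [-0.8, -0.4, -0.2]
width: 0.493
grip_force: 25.5
```

```bash
python3 - <<'E'
from h import *
P,im,d=shot('wrist','w15'); X=cloud(P,d)
m=(d>.05)&(X[...,2]>.011)&(X[...,2]<.024)&(np.hypot(X[...,0]-.622,X[...,1]-.1)<.08)
q=X[m][:,:2]; A=np.c_[2*q,np.ones(len(q))]; s=np.linalg.lstsq(A,(q**2).sum(1),rcond=None)[0]; print('rim circle',s[:2],np.sqrt(s[2]+s[0]**2+s[1]**2),m.sum())
go(622,100.5,20,105.4)
E
```

```text
rim circle [0.61967871 0.10178392] 0.05164101880972578 1979
at [617.8  99.8  92. ] yaw 105.5 tilt [ 0.001 -0.002 -1.   ] width 0.493 F [ 0.3  0.1 -1.3] t 29.77
shift now [-0.5  4.3 72. ] twist 0.1
shift if twisted first [-0.4  4.2 72. ]
```

View pics/w15.png

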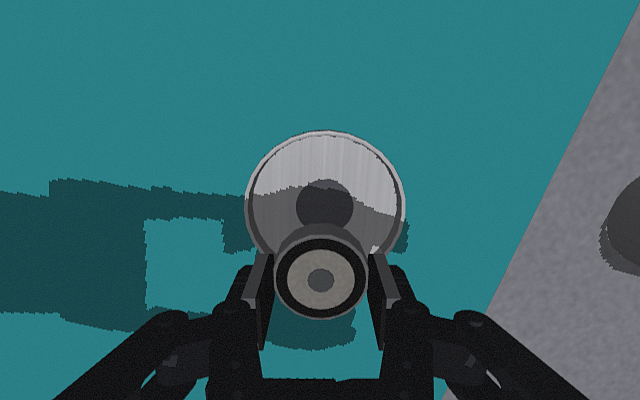

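The speaker is held level, and the dish is centred near pixel (325,205). I'll lower it.

Emit:
{"fn": "jog_arm", "kwargs": {"motion": [[-0.4, 1.5, 1.5, 10, 0], [-0.4, 0, 0, 20, 0], [-0.4, 0, 0, 20, 0], [-0.4, 0, 0, 12, 0], [-0.4, 0, 0, 7, 0], [-0.4, 0, 0, 4, 0], [-0.4, 0, 0, 2, 0], [-0.4, 0, 0, 1, 0], [-0.4, 0, 0, 0, 0]]}}

```text
time: 30.52
tool_pos: [0.6213, 0.1008, 0.0174]
tcp_rot: [1.903, 2.499, 0.002]
wrist_force: [0.2, -0.3, -0.1]
width: 0.495
grip_force: 25.5
```

Emit:
{"fn": "jog_arm", "kwargs": {"motion": [[-0.4, 0, 0, 1, 0], [-0.4, 0, 0, 1, 0], [-0.4, 0, 0, 0, 0]]}}

```text
time: 30.77
tool_pos: [0.6209, 0.1006, 0.0151]
tcp_rot: [1.903, 2.499, 0.001]
wrist_force: [0.3, -0.1, -0.2]
width: 0.494
grip_force: 25.5
```

Emit:
{"fn": "jog_arm", "kwargs": {"motion": [[-0.4, 0, 0, 1, 0], [-0.4, 0, 0, 0.6, 0], [-0.4, 0, 0, 0, 0], [0.15, 0, 0, 0, 0], [0.28, 0, 0, 0, 0], [0.28, 0, 0, 0, 0], [0.28, 0, 0, -5, 0], [0.28, 0, 0, -20, 0], [0.28, 0, 0, -35, 0], [0.28, 0, 0, -40, 0]]}}

```text
time: 31.6
tool_pos: [0.6179, 0.1003, 0.1112]
tcp_rot: [-1.901, -2.496, 0.007]
wrist_force: [0.7, 0.2, -0.1]
width: 0.638
grip_force: 0.0
```

Emit:
{"fn": "jog_arm", "kwargs": {"motion": [[0.28, 20, -20, -30, 0], [0.28, 20, -25, -30, 0], [0.28, 20, -25, -20, 0], [0.28, 10, -15, 0, 0], [0.28, 0, 0, 0, 0], [0.28, 0, 0, 0, 0]]}}

```text
time: 32.1
tool_pos: [0.5212, 0.1452, 0.1923]
tcp_rot: [1.901, 2.5, 0.002]
wrist_force: [0.5, -0.0, -1.3]
width: 0.639
grip_force: 0.0
```

```bash
python3 - <<'E'
from h import *
P,im,d=shot('top','top1'); a=np.load('pics/top0.npz')
P0=(bot.get_calibration('top'),a['R'],a['o']); 
for o in blobs(P,im,d): print(*o)
print(bot.read_state()['tool_pos'])
w,wi,wd=shot('wrist','w16')
cv2.imwrite('pics/fin.png',np.vstack([np.hstack([cv2.resize(im[100:240,140:440],(600,280))]),cv2.resize(wi,(600,300))])[:,:,::-1])
E
```

```text
[319. 204.] [394.3   3.4] [1216. 1904.] 90.0 0.005 225533
[320. 135.] [627.6 -93.2] [ 71. 107.] 15.2 0.021 642
[261. 140.] [624.2 101.3] [108. 116.] 4.5 0.02 876
[382. 147.] [ 578.5 -293.8] [131. 131.] 15.3 0.036 1387
[433. 199.] [ 417.9 -433.6] [ 36. 174.] 23.2 0.029 341
[0.52164704 0.1448279  0.19159147]
```

View pics/fin.png

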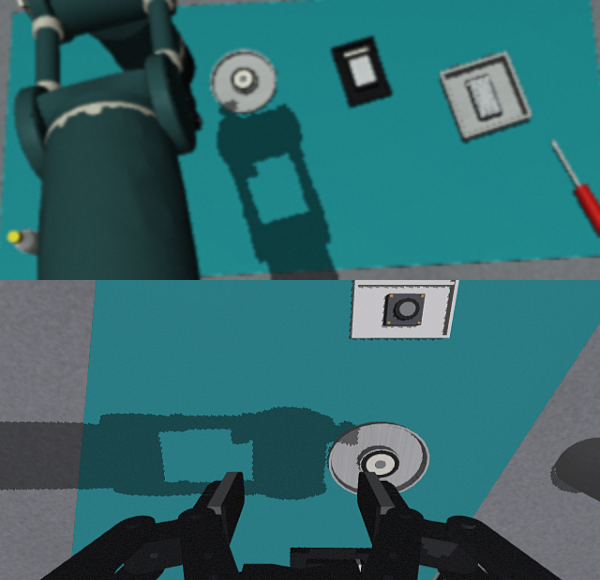

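The final view shows the speaker in the dish, the flat pack in the cradle, the swollen pack in the tin, the cameras in the tray and the flux bottle still upright. I'm handing in.

```bash
python3 -c "
from workcell import bot
print(bot.finish_job())"
```

```text
the job is handed in; nothing more can be done
None
```

I handed the job in after about 32 s of the 99 s; the judge's result was not shown. By the camera views, the swollen battery went into the tin first, then the flat battery into the cradle, one camera into each tray cell and the speaker into the dish, with the flux bottle untouched.

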